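# Free the seized reagent bottle from the dry bath

## Robot

A 6-joint arm with a two-finger parallel gripper is mounted at the origin on a cart in front of the work surface, level with it; the furniture and walls round the work are solid. World frame = base frame: x ahead of the robot, y to its left, z up, the work surface at z = 0. Lengths are in m, angles in rad, forces in N, time in s.
With the tool pointing down it reaches from about 0.275 to 0.75 m from the base axis. Payload 10.2 kg.
Tool frame: the origin (TCP) lies midway between the tips of the shut fingers; the grasp point (between the pads) lies 19 mm behind it (env.hold_point_z is the distance from the TCP to the grasp point, in m); z points along the fingers, y is the line along which they close (so a half turn about z gives the same grasp; the last joint's range is limited). The gripper opens to 85 mm and grips with 20 to 120 N. Pads are 22 mm wide; open, the fingers measure 114 mm over their backs; the gripper's body (76 mm by 85 mm) begins 54 mm behind the grasp point. The pads swing forward as they close: fully open they stand 13 mm farther back than shut.
Start: joints at [1.119, 0.313, 1.498, -0, 1.331, -0.223], TCP at [0.119, 0.511, 0.231] pointing down, gripper open.
Joint ranges: [-2.94, 2.94], [-0.97, 2.17], [0.19, 2.56], [-1.23, 4.37], [0.02, 3.11], [-2.88, 2.88]. Speed limits (rad/s): [2.39, 2.39, 3.01, 3.14, 3.14, 3.14].

## Interface

Orientations are given as a unit quaternion [x, y, z, w].
In Python, from bench import env, kinematics, monitor, eyes, job gives the robot as it stands. The module is installed in compiled form; this text tells all that it offers. Calls block until the motion is done:
- env.reach(position, orientation): joint-space move of the TCP to a pose.
- env.movel(position, velocity=0.15, frame=None, guard=None): straight line of the TCP; frame=None keeps the orientation; velocity is the mean speed in m/s. With guard (N) it stops when the force on the tool has changed by that much, and returns True; else False.
- env.set_joints(angles): joint-space move.
- env.release() and env.close_gripper(effort=None): open the fingers fully, or close them until they stop; effort is the grip in N (None keeps the last).
- env.hold(seconds).
- kinematics.ik(position, orientation): joint angles nearest the present ones, or None.
- monitor.sense(): the state.
- eyes.grab_frame(name): name is "scene" or "top" or "wrist"; returns a dict with "frame" (400x640x3 uint8, red, green, blue), "mtx" (3x3 intrinsics, pixels), "view" (4x4, takes a point from world to camera coordinates). Camera axes: x right, y down, z forward; pixel columns grow to the right and rows downward; lengths in m; the calibration is good to about 2 mm. The wrist camera is an equidistant fisheye: a pixel r from the principal point sees the ray r / f radians off the axis. A picture is of the moment at which its call begins. There is no depth.
A pose or a line that the arm cannot do raises env.MotionError and nothing moves.
- job.hand_in(): hands the job in; it is judged then, once.
The state is a dict: "clock": time; "joints": joint angles; "qvel": joint speeds; "joint_efforts": joint torques, N m; "position": TCP position; "ee_rot": TCP orientation; "contact_force": force on the tool from outside, world axes, zero at the start; "ft_torque": the same for the moment, N m; "finger_gap": opening from 0.0 (shut) to 1.0 (fully open); "gripper_force": force on a finger pad.
Only numpy, scipy, OpenCV 4.12 (cv2) and the standard library are available. Lean on these libraries where they do the work, as an engineer would, in place of code of your own. Each camera call takes 0.05 s, during which the arm holds its last target. There are 200 camera calls.

## Task

The amber reagent bottle with the black cap has seized in the aluminium block of the dry bath. Work it loose by twisting it back and forth while drawing it gently upward, without lifting the block out of its seat (a straight pull would do just that), then set the bottle down upright in the middle of the white drip plate and let it go. Leave the two small vials and the small amber bottle where they are.

Things in the scene. Friction and masses are not known exactly. Their poses are not given: they have to be found in the camera images.
- bottle: amber bottle with black cap and white-and-blue label, round, 78 mm high, about 80 g: body 48 mm across from the bottom to about 50 mm up, then a shoulder, then the cap, 32 mm across, from 65 mm up to the top. Origin: centre of its underside; z up along its axis. It stands in the middle well of the block, its upper 52 mm clear above the block; dried reagent grips its foot.
- cap (a point): centre of the top of the bottle's black cap. A turn of the seized bottle about its axis needs about 0.53 N m (0.42 to 0.65); it turns either way without end. While it turns it rises for a few newtons, provided its wall slides sideways clearly faster than it rises (4 to 5 mm of lift in a 1.2 rad twist is good); when the turning stops it grips again.
- block: loose aluminium block 90 x 96 x 42 mm (x, y, z), 0.95 kg, in the dry bath's seat with 2 mm play all round, which keeps it from turning; only its weight of 9.3 N holds it down. Origin: centre of its underside, z up. Middle well on its axis (51 mm bore, 26 mm deep), screw heads at the corners.
- well (a point): centre of the mouth of the block's middle well, level with the block's top. A straight pull on the seized bottle would need about 22 N (17 to 27), more than the block weighs, so the block comes up with it. The bottle is quite free once it has come up 17 mm.
- dry_bath: white dry bath housing fixed to the bench, 136 x 116 x 24 mm with a control strip along its -x side. Origin: on the bench, under the centre of its 94 x 100 mm seat; the seat's floor is 14 mm above the bench, the rim round it 10 mm higher.
- plate: loose white plastic drip plate, 220 mm along its x, 130 mm along its y, lying flat on the bench. Origin: centre of its underside; its floor is 3 mm above that. Lips 14 mm high at its -x end and 9 mm high along both y sides, each 4 mm thick.
- red_vial: white vial with a red cap, 25 mm across, 45 mm high, standing on the bench; origin at the centre of its underside. Bystander.
- green_vial: white vial with a green cap, 25 mm across, 45 mm high, standing on the bench; origin at the centre of its underside. Bystander.
- small_bottle: small amber bottle with a white cap, 28 mm across, 50 mm high, standing on the bench; origin at the centre of its underside. Bystander, not the seized one.
Things that resemble listed ones, but are neither listed nor needed, are in the scene too. What is shaped like the bottle but red or yellow is not meant.

How it is judged:
On the way, in this order (a step that is already met when the one before it is completed fails the run):
1. the bottle is drawn up clear of the block's well, held by the fingers (z of bottle in the frame of block above 0.045 m and contact force between the fingers and bottle above 0.5 N), for 0.1 s.
2. the bottle, still held and upright, is over the middle of the plate with its foot within 10 mm of the plate's floor (z of bottle in the frame of plate below 0.013 m and horizontal distance between bottle and plate below 0.035 m and angle between bottle's own z axis and vertical below 0.25 rad and contact force between the fingers and bottle above 0.5 N), for 0.05 s.
At the end, for the whole second after the job is handed in: The bottle stands upright (within 0.08 rad) and still on the floor of the drip plate, its axis within 25 mm of the plate's centre; the plate lies flat on the bench; the block sits down in the dry bath's seat (within 4 mm) (horizontal distance between bottle and plate below 0.025 m and z of bottle in the frame of plate between 0 and 0.006 m and angle between bottle's own z axis and vertical below 0.08 rad and linear speed of bottle below 0.02 m/s and angle between each of plate, block's own z axis and vertical below 0.05 rad and height (world z) of plate below 0.006 m and z of block in the frame of dry_bath below 0.018 m); the robot touches nothing.
It fails at once if the block is lifted out of its seat (its centre more than 8 mm up, or tipped more than 0.2 rad) (z of block in the frame of dry_bath above 0.022 m or angle between block's own z axis and vertical above 0.2 rad).
It fails at once if a vial or the small amber bottle is moved more than 30 mm (distance of any of red_vial, green_vial, small_bottle from where it was at the start of the episode above 0.03 m).
It also fails if it takes over 53 s, if anything falls off the work surface, if the arm or the gripper's body presses on something with over 40 N, if the wrist force passes 120 N, or if a joint passes its speed limit or range.

## Working session

There is one attempt and no reset: what is moved stays moved. The work goes in short steps, each a Python script; the robot and the scene stay as the last script left them, time stands still between calls to the robot, and variables do not carry over. Pictures are saved under pics/ and viewed, at most 10 in all, crops included, and the job is handed in when it is done.

```bash
mkdir -p pics; python3 - <<'E'
from bench import env, kinematics, monitor, eyes, job
import cv2, numpy as np
for n in ("scene","top"):
    f=eyes.grab_frame(n); cv2.imwrite(f"pics/{n}0.png",f["frame"][:,:,::-1])
    np.savez(f"{n}0.npz",**f)
    R=f["view"][:3,:3]; print(n,f["mtx"].tolist(),(-R.T@f["view"][:3,3]).round(3),R.round(2).tolist())
s=monitor.sense(); print(s)
E
```

```text
scene [[414.0523997681558, 0.0, 324.373975109454], [0.0, 414.0523997681558, 202.2443500355794], [0.0, 0.0, 1.0]] [0.161 0.929 0.633] [[-0.85, -0.52, 0.01], [-0.31, 0.49, -0.81], [0.42, -0.69, -0.58]]
top [[419.5215793573794, 0.0, 316.1101912657787], [0.0, 419.5215793573794, 200.98202771630685], [0.0, 0.0, 1.0]] [0.384 0.32  1.061] [[0.02, -1.0, 0.02], [-0.99, -0.02, -0.17], [0.17, -0.02, -0.99]]
{'clock': 0.1, 'joints': array([ 1.11859779e+00,  3.13373431e-01,  1.49835867e+00,  2.02683019e-05,
        1.33100506e+00, -2.23393294e-01]), 'qvel': array([ 0.00113571, -0.00181037, -0.00283337,  0.00011982,  0.00040235,
       -0.00182974]), 'joint_efforts': array([ 3.04509937e-03, -4.12897289e+01, -2.60141981e+01, -1.61523203e-04,
        2.98279672e-03,  1.26524148e-05]), 'position': array([0.11897788, 0.51110487, 0.23080377]), 'ee_rot': array([ 1.14155611e-01,  9.93462716e-01, -5.36653167e-04, -1.98936583e-04]), 'contact_force': array([0.50116959, 0.14946277, 1.09738393]), 'ft_torque': array([ 0.03358708,  0.00334079, -0.01324175]), 'gripper_force': 0.0, 'finger_gap': 0.9986480632025105}
```

View pics/scene0.png

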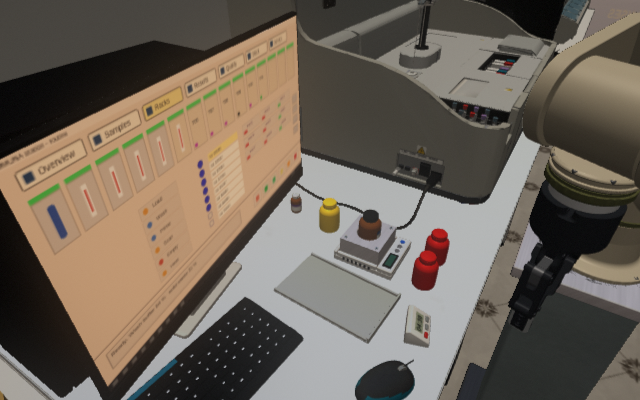

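View pics/top0.png

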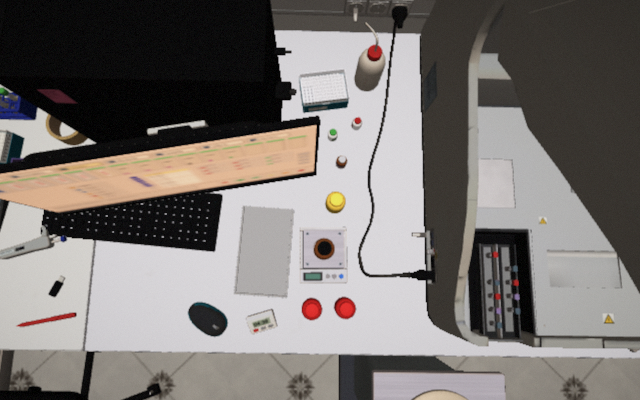

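The scene view shows an amber bottle with a black cap in the block at about (370,222). The top view shows it at (324,248), with the plate at (264,251). Candidates in the top view:
- Amber with black cap in the block (324,248): this fits the description.
- Yellow (336,201) and red (312,309), (345,308): wrong colours.
- Small amber bottle (341,161): a bystander.

I'll confirm with an enlarged crop.

```bash
python3 - <<'E'
import cv2, numpy as np
s=np.load("scene0.npz")["frame"]; t=np.load("top0.npz")["frame"]
a=cv2.resize(s[195:345,265:415],None,fx=2.66,fy=2.66,interpolation=cv2.INTER_CUBIC)
b=cv2.resize(t[190:310,230:350],(a.shape[1],a.shape[0]),interpolation=cv2.INTER_CUBIC)
cv2.imwrite("pics/crop1.png",np.hstack([a,b])[:,:,::-1]); print(a.shape)
E
```

```text
(399, 399, 3)
```

View pics/crop1.png

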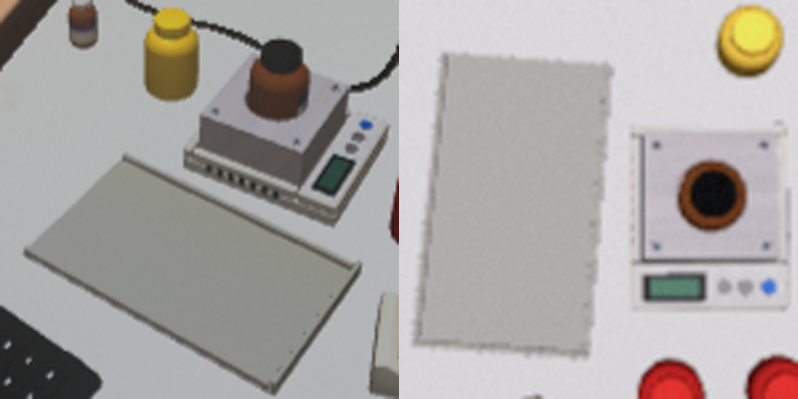

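The crop confirms it: the amber body with the black cap stands in the aluminium block, at crop (281,50) left and (713,195) right. Next I measure the cap and plate from both views.

```bash
cat > h.py <<'E'
import cv2, numpy as np
def ray(f,uv):
    R=f["view"][:3,:3]; c=-R.T@f["view"][:3,3]
    d=R.T@np.linalg.solve(f["mtx"],[uv[0],uv[1],1]); return c,d/np.linalg.norm(d)
def onz(f,uv,z):
    c,d=ray(f,uv); return c+d*(z-c[2])/d[2]
def tri(f,a,g,b):
    c,d=ray(f,a); e,k=ray(g,b)
    s=np.linalg.lstsq(np.c_[d,-k],e-c,rcond=None)[0]
    p,q=c+s[0]*d,e+s[1]*k; return (p+q)/2,np.linalg.norm(p-q)
def blob(mask,box):   # largest contour in box x0,y0,x1,y1
    m=np.zeros(mask.shape,np.uint8); x0,y0,x1,y1=box; m[y0:y1,x0:x1]=mask[y0:y1,x0:x1]
    cs,_=cv2.findContours(m,cv2.RETR_EXTERNAL,cv2.CHAIN_APPROX_NONE); return max(cs,key=cv2.contourArea)
E
python3 - <<'E'
from h import *
S=dict(np.load("scene0.npz"));T=dict(np.load("top0.npz"))
gs=S["frame"].max(2);gt=T["frame"].max(2)
ct=blob(gt<50,(300,230,350,265));(ut,rt)=cv2.minEnclosingCircle(ct)
cs=blob(gs<60,(355,200,388,226));x,y,w,h=cv2.boundingRect(cs)
us=(x+w/2-.5,y+w/2*.58); print("cap",ut,rt,us,(x,y,w,h))
print("cap xyz",tri(T,ut,S,us))
# plate: grey darker than bench
for F,g,box,n in((T,gt,(225,195,298,305),'T'),(S,gs,(265,250,405,345),'S')):
    print(n, [int(g[p]) for p in ([(250,264),(250,297),(220,232)] if n=='T' else [(295,338),(335,300),(270,270)])])
for F,g,box,th in((T,gt,(225,195,298,305),192),(S,gs,(265,250,402,345),None)):
    x0,y0,x1,y1=box
    t,_=cv2.threshold(g[y0:y1,x0:x1],0,255,cv2.THRESH_OTSU)
    c=blob(g<t,box);h=cv2.convexHull(c)
    q=cv2.approxPolyDP(h,8,True)[:,0]; print("plate",t,q.tolist(),cv2.minAreaRect(c))
    P=[onz(F,p,.003)[:2] for p in q.astype(float)]; print(np.round(P,3).tolist(),np.round(np.mean(P,0),4))
# block top: screws / edges by rays at z .056; from crop pixels of corners
for u in((641,134),(787,130),(784,260),(644,263)):
    p=(230+(u[0]-399)*120/399,190+u[1]*120/399); print("blk",onz(T,p,.056).round(3))
E
```

```text
cap (324.0, 247.84616088867188) 6.846247673034668 (366.0, 214.67) (355, 208, 23, 15)
cap xyz (array([0.44252057, 0.28707032, 0.10299392]), np.float64(0.009372113811403366))
T [175, 218, 219]
S [144, 50, 182]
plate 195.0 [[243, 206], [294, 211], [286, 297], [234, 293]] ((263.7838134765625, 251.70274353027344), (53.907772064208984, 89.63362884521484), 4.573921203613281)
[[0.546, 0.489], [0.536, 0.359], [0.322, 0.374], [0.33, 0.502]] [0.4334 0.4309]
plate 117.0 [[265, 310], [302, 340], [265, 344]] ((283.5, 327.0), (37.0, 34.0), 0.0)
[[0.529, 0.54], [0.431, 0.558], [0.482, 0.6]] [0.4806 0.5659]
blk [0.482 0.335 0.056]
blk [0.487 0.229 0.056]
blk [0.394 0.231 0.056]
blk [0.39  0.331 0.056]
```

```bash
python3 - <<'E'
from h import *
S=dict(np.load("scene0.npz"));T=dict(np.load("top0.npz"))
f=S["frame"];m=(f.max(2)<52)&(f[:,:,0].astype(int)-f[:,:,2]<14)
c=blob(m,(356,204,386,226));x,y,w,h=cv2.boundingRect(c);print(x,y,w,h)
for us in((x+w/2-.5,y+w/2*.58),(370.8,213.8)): print(us,tri(T,(324,247.8),S,us))
# plate corners in scene, from crop pixels (floor-level near corners)
C=[(265+a/2.66,195+b/2.66) for a,b in((24,254),(125,158),(360,268),(274,390))]
Q=[onz(S,p,.006) for p in C];print(np.round(Q,3)[:,:2].tolist(),np.mean(Q,0).round(4))
for a,b in zip(((294,211),(286,297),(234,293),(243,206)),()):pass
for t,sx in(((243,206),C[0]),((294,211),C[1]),((286,297),C[2]),((234,293),C[3])): print(tri(T,t,S,sx))
E
```

```text
363 210 15 13
(370.0, 214.35) (array([0.43865754, 0.28556012, 0.10509387]), np.float64(0.001049578785364534))
(370.8, 213.8) (array([0.43785967, 0.28534866, 0.10686186]), np.float64(0.0004514124192508399))
[[0.542, 0.493], [0.535, 0.364], [0.322, 0.373], [0.328, 0.501]] [0.4319 0.4328 0.006 ]
(array([5.46309714e-01, 4.89371020e-01, 4.00377697e-04]), np.float64(0.000973755072819294))
(array([0.53707563, 0.35971533, 0.00116372]), np.float64(0.0020309130288841755))
(array([0.32174365, 0.37334151, 0.00680522]), np.float64(0.0006998631096931072))
(array([0.3291518 , 0.50103315, 0.00516829]), np.float64(0.0011664868280885914))
```

```bash
cat >> h.py <<'E'
from scipy.spatial.transform import Rotation as Ro
def quat(yaw): # tool z down, tool y (closing line) at world angle yaw+90deg
    return (Ro.from_euler('z',yaw)*Ro.from_euler('x',np.pi)).as_quat()
def wray(f,uv):
    K=f["mtx"]; d=np.array([uv[0]-K[0,2],uv[1]-K[1,2]]); r=np.hypot(*d); th=r/K[0,0]
    v=np.r_[d/r*np.sin(th),np.cos(th)]; R=f["view"][:3,:3]; return -R.T@f["view"][:3,3],R.T@v
def wonz(f,uv,z):
    c,d=wray(f,uv); return c+d*(z-c[2])/d[2]
E
python3 - <<'E'
from h import *
from bench import env, kinematics, monitor, eyes
for p in((.438,.2855,.2),(.438,.2855,.06),(.438,.2855,.1),(.433,.432,.03),(.433,.432,.12)):
    for k in range(4):
        j=kinematics.ik(p,quat(k*np.pi/2)); print(p,k,None if j is None else j.round(2))
E
```

```text
(0.438, 0.2855, 0.2) 0 [ 0.35  0.33  1.55 -0.    1.25  1.92]
(0.438, 0.2855, 0.2) 1 [ 0.35  0.33  1.55 -0.    1.25  0.35]
(0.438, 0.2855, 0.2) 2 [ 0.35  0.33  1.55  0.    1.25 -1.22]
(0.438, 0.2855, 0.2) 3 [ 0.35  0.33  1.55  0.    1.25 -2.79]
(0.438, 0.2855, 0.06) 0 [ 0.35  0.51  1.7  -0.    0.93  1.92]
(0.438, 0.2855, 0.06) 1 [ 0.35  0.51  1.7  -0.    0.93  0.35]
(0.438, 0.2855, 0.06) 2 [ 0.35  0.51  1.7   0.    0.93 -1.22]
(0.438, 0.2855, 0.06) 3 [ 0.35  0.51  1.7  -0.    0.93 -2.79]
(0.438, 0.2855, 0.1) 0 [ 0.35  0.45  1.67 -0.    1.02  1.92]
(0.438, 0.2855, 0.1) 1 [ 0.35  0.45  1.67 -0.    1.02  0.35]
(0.438, 0.2855, 0.1) 2 [ 0.35  0.45  1.67  0.    1.02 -1.22]
(0.438, 0.2855, 0.1) 3 [ 0.35  0.45  1.67  0.    1.02 -2.79]
(0.433, 0.432, 0.03) 0 [ 0.59  0.71  1.43 -0.    1.    2.16]
(0.433, 0.432, 0.03) 1 [ 0.59  0.71  1.43 -0.    1.    0.59]
(0.433, 0.432, 0.03) 2 [ 0.59  0.71  1.43  0.    1.   -0.98]
(0.433, 0.432, 0.03) 3 [ 0.59  0.71  1.43  0.    1.   -2.55]
(0.433, 0.432, 0.12) 0 [ 0.59  0.6   1.36 -0.    1.18  2.16]
(0.433, 0.432, 0.12) 1 [ 0.59  0.6   1.36 -0.    1.18  0.59]
(0.433, 0.432, 0.12) 2 [ 0.59  0.6   1.36  0.    1.18 -0.98]
(0.433, 0.432, 0.12) 3 [ 0.59  0.6   1.36  0.    1.18 -2.55]
```

```bash
python3 - <<'E'
from h import *
from bench import env, kinematics, monitor, eyes
env.reach([.438,.2855,.2],quat(np.pi/2))
f=eyes.grab_frame("wrist"); np.savez("w1.npz",**f); cv2.imwrite("pics/w1.png",f["frame"][:,:,::-1])
s=monitor.sense(); print(s["clock"],s["position"],f["mtx"].round(1).tolist(),(-f["view"][:3,:3].T@f["view"][:3,3]).round(3))
E
```

```text
1.6083 [0.43744988 0.28634605 0.20014189] [[309.7, 0.0, 319.4], [0.0, 309.7, 199.6], [0.0, 0.0, 1.0]] [0.437 0.354 0.342]
```

View pics/w1.png

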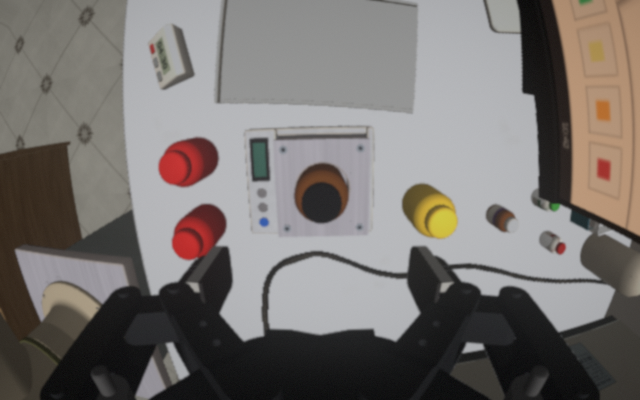

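The wrist view shows the cap at about (323,202), centred in the block (corners (278,136) to (371,236)). The yellow bottle at (430,210) leaves the fingers about 35 mm of clearance.

```bash
python3 - <<'E'
from h import *
W=dict(np.load("w1.npz"));T=dict(np.load("top0.npz"))
f=W["frame"].astype(int)
c=blob((f.max(2)<50)&(f[:,:,0]-f[:,:,2]<14),(290,160,355,230)); (u,r)=cv2.minEnclosingCircle(c); print(u,r,wonz(W,u,.107))
a,d=wray(W,u);b,k=ray(T,(324,247.8));s=np.linalg.lstsq(np.c_[d,-k],b-a,rcond=None)[0];print("2view",a+s[0]*d,b+s[1]*k)
for p in((278,136),(370,135),(372,236),(279,237)):print("blk",wonz(W,p,.056).round(3))
P=[wonz(W,p,.006) for p in((218,102),(413,111))];print("plate near edge",np.round(P,3))
E
```

```text
(321.253662109375, 202.31837463378906) 19.449472427368164 [0.43855318 0.28629698 0.107     ]
2view [0.43857516 0.28523997 0.10333028] [0.43826968 0.2853011  0.10331084]
blk [0.399 0.335 0.056]
blk [0.484 0.337 0.056]
blk [0.49  0.236 0.056]
blk [0.397 0.235 0.056]
plate near edge [[0.324 0.372 0.006]
 [0.54  0.362 0.006]]
```

```bash
python3 - <<'E'
from h import *
from bench import env, kinematics, monitor, eyes
q=quat(np.pi/2)
env.movel([.4385,.286,.12],frame=q,velocity=.1)
print(env.movel([.4385,.286,.061],velocity=.06,guard=8))
s=monitor.sense();print(s["clock"],s["position"],s["contact_force"].round(1))
env.close_gripper(effort=90)
s=monitor.sense();print(s["clock"],s["position"],s["contact_force"].round(1),s["ft_torque"].round(2),s["finger_gap"],s["gripper_force"])
f=eyes.grab_frame("wrist"); cv2.imwrite("pics/w2.png",f["frame"][:,:,::-1])
E
```

```text
False
3.6917 [0.43869684 0.28610126 0.06135413] [ 0.2  0.7 -0.4]
4.1667 [0.43879693 0.28608716 0.06177242] [-1.5 -1.7  6.3] [-0.2   0.31 -0.07] 0.517603257749097 91.94542957353406
```

View pics/w2.png

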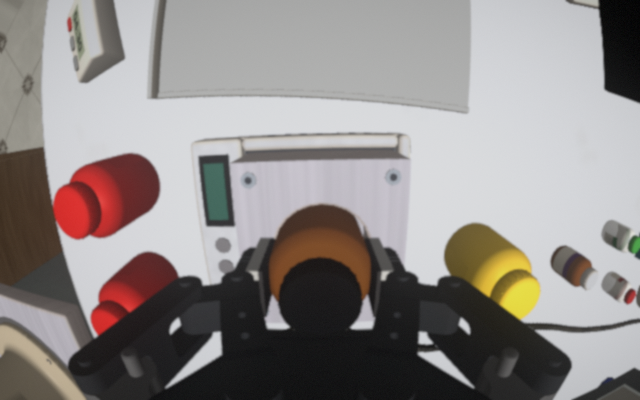

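The fingers hold the body firmly (gap about 44–48 mm, 92 N). I'll try one stroke first.

```bash
cat > tw.py <<'E'
from h import *
from bench import env, kinematics, monitor, eyes
def stroke(yaw,dz,T):
    p=monitor.sense()["position"]; z=p[2]+dz
    env.movel([.4385,.286,z],velocity=dz/T,frame=quat(yaw))
    s=monitor.sense();e=Ro.from_quat(s["ee_rot"]);y=(e*Ro.from_euler('x',-np.pi)).as_euler('zyx')[0]
    print(round(s["clock"],2),s["position"].round(4),"yaw %.2f"%(y-np.pi/2),s["contact_force"].round(1),"Mz",s["ft_torque"].round(2),round(s["finger_gap"],3),round(s["gripper_force"]),flush=True)
E
python3 - <<'E'
from tw import *
stroke(np.pi/2+.6,.002,.8)
f=eyes.grab_frame("scene"); np.savez("s2.npz",**f)
a=f["frame"][170:290,290:450];cv2.imwrite("pics/s2.png",cv2.resize(a,None,fx=4,fy=4,interpolation=cv2.INTER_CUBIC)[:,:,::-1])
E
```

```text
5.28 [0.439  0.2862 0.0638] yaw 0.60 [ 4.   1.8 -5.3] Mz [ 0.44 -1.04 -0.18] 0.517 92
```

View pics/s2.png

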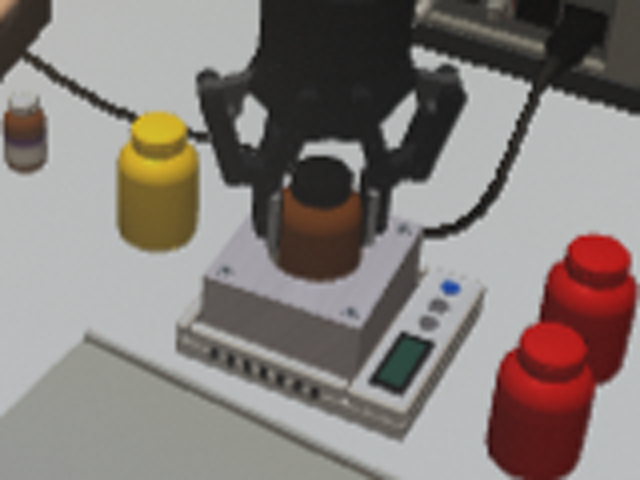

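The block is seated in the crop: its lower edge is flush in the housing at (260,360). The bottle is gripped at (320,220). The pull is only about 5 N, so I continue and check for slip with the wrist camera.

```bash
python3 - <<'E'
from tw import *
def cap(f):
    g=f["frame"].astype(int);m=(g[:,:,0]-g[:,:,2]>30)&(g[:,:,0]<190)
    c=blob(m,(265,195,380,340));return cv2.boundingRect(c)
w2=cv2.imread("pics/w2.png")[:,:,::-1];print("amber",cap({"frame":w2}))
for y in(-.6,.6):
    stroke(np.pi/2+y,.0045,1.2); print(cap(eyes.grab_frame("wrist")))
f=eyes.grab_frame("scene"); np.savez("s3.npz",**f);w=eyes.grab_frame("wrist")["frame"][160:360,200:440]
a=cv2.resize(f["frame"][170:290,290:450],(533,400),interpolation=cv2.INTER_CUBIC)
cv2.imwrite("pics/s3.png",np.hstack([a,np.vstack([w,w2[160:360,200:440]])])[:,:,::-1])
E
```

```text
amber (269, 210, 102, 90)
6.7 [0.4389 0.2856 0.0684] yaw -0.60 [ 3.8 -2.2 -3.4] Mz [-0.37 -0.97  0.18] 0.517 92
(269, 208, 102, 92)
8.12 [0.438  0.2858 0.0728] yaw 0.60 [-1.5 -2.9  0.9] Mz [-0.36  0.23 -0.22] 0.514 93
(269, 214, 102, 86)
```

View pics/s3.png

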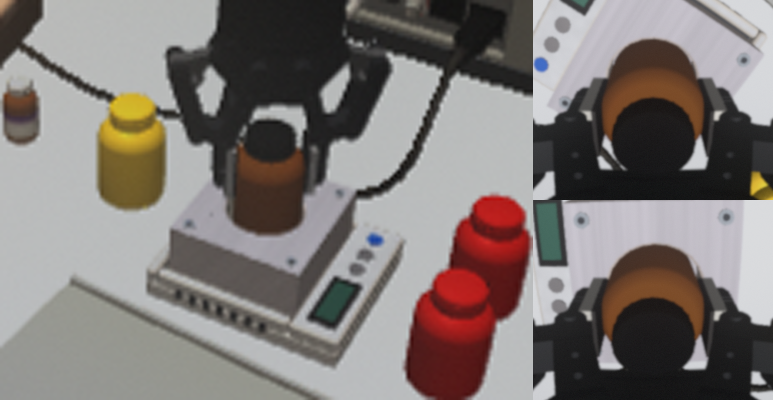

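The bottle rises with the hand: the cap keeps its place in the hand crops, and the block is still seated. It has come up about 11 mm. Three more strokes, then a slow lift.

```bash
python3 - <<'E'
from tw import *
for y in(-.6,.6,-.6): stroke(np.pi/2+y,.0045,1.2)
print(env.movel([.4385,.286,.10],velocity=.03,guard=6))
s=monitor.sense();print(s["clock"],s["position"],s["contact_force"].round(1))
f=eyes.grab_frame("scene")
cv2.imwrite("pics/s4.png",cv2.resize(f["frame"][170:310,270:450],(720,560),interpolation=cv2.INTER_CUBIC)[:,:,::-1])
E
```

```text
9.62 [0.4386 0.2861 0.0774] yaw -0.60 [-0.  -0.4  0. ] Mz [ 0.    0.02 -0.  ] 0.521 93
10.98 [0.4385 0.286  0.0818] yaw 0.60 [ 0.6 -0.  -0.5] Mz [-0.03  0.05  0.07] 0.517 93
12.33 [0.4385 0.286  0.0863] yaw -0.60 [ 0.3  0.5 -0.7] Mz [-0.02 -0.06  0.03] 0.516 93
False
12.9417 [0.43847716 0.28598219 0.10002672] [-0.4  0.5 -0.9]
```

View pics/s4.png

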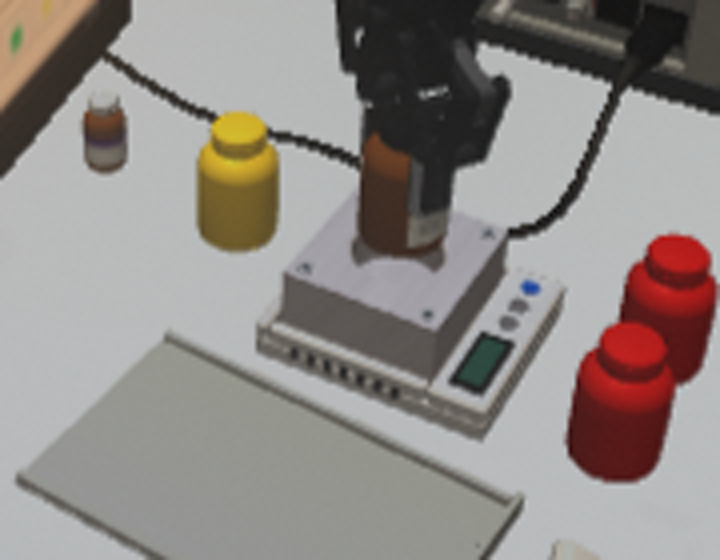

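The bottle is free: its foot is just above the well at (400,245) and the block is seated. On to the plate.

```bash
python3 - <<'E'
from tw import *
q=quat(np.pi/2)
env.movel([.4385,.286,.15],velocity=.1)
env.movel([.433,.432,.15],velocity=.12,frame=q)
env.movel([.433,.432,.055],velocity=.08)
env.hold(.3)
hit=env.movel([.433,.432,.030],velocity=.012,guard=3)
s=monitor.sense();print(hit,s["clock"],s["position"],s["contact_force"].round(1),s["finger_gap"])
f=eyes.grab_frame("scene")
cv2.imwrite("pics/s5.png",cv2.resize(f["frame"][190:350,240:440],(750,600),interpolation=cv2.INTER_CUBIC)[:,:,::-1])
E
```

```text
True 18.15 [0.4330237  0.43205582 0.03484076] [-0.5 -0.1  4.8] 0.5196745137722765
```

View pics/s5.png

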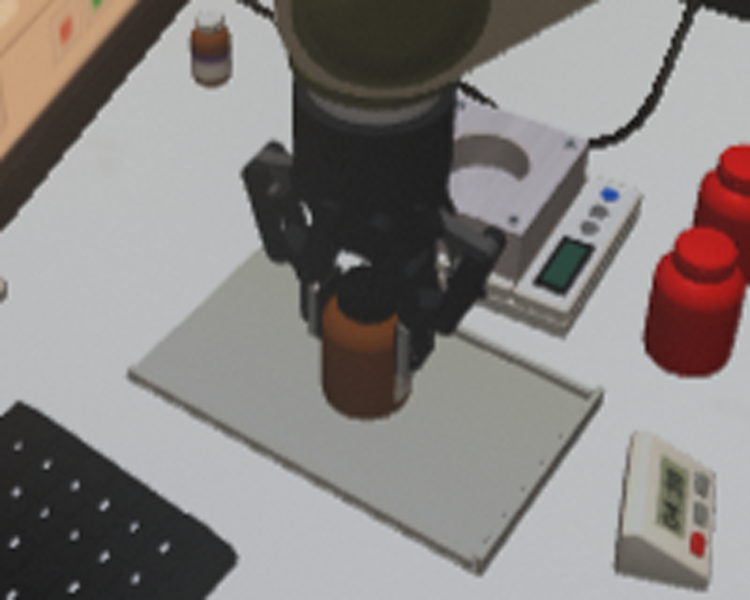

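The bottle stands upright mid-plate, foot at about (365,400), with contact at the expected height. The block is seated and its well is empty. I release and retreat.

```bash
python3 - <<'E'
from tw import *
env.hold(.3)
env.release(); env.hold(.3)
env.movel([.433,.432,.20],velocity=.08)
env.hold(.4)
T=eyes.grab_frame("top");f=eyes.grab_frame("wrist");s=eyes.grab_frame("scene")
a=cv2.resize(s["frame"][190:350,240:440],(400,320));b=f["frame"][:320,120:520]
cv2.imwrite("pics/f.png",np.hstack([a,b])[:,:,::-1])
print(monitor.sense()["clock"],monitor.sense()["position"])
E
```

```text
22.0667 [0.43298877 0.43200011 0.19998974]
```

View pics/f.png

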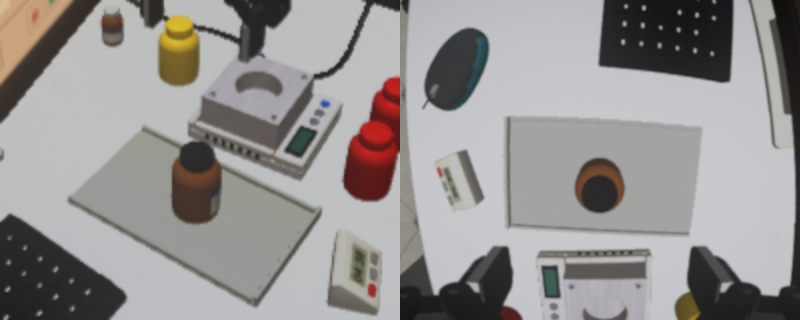

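The bottle stands upright in the middle of the plate (wrist crop (600,187)). The block is seated and the hand is clear.

```bash
python3 -c "
from bench import job
print(job.hand_in())"
```

```text
the job is handed in; nothing more can be done
None
```

The bottle was twisted free with the block left in its seat, set upright in the middle of the drip plate and released, and the job was handed in at about 22 s; no verdict was returned.

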